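Aim the antenna turntable and set its brake

ROBOT

A 6-joint arm with a two-finger parallel gripper is mounted at the origin on the work surface. World frame = base frame: x ahead of the robot, y to its left, z up, the work surface at z = 0. Lengths are in m, angles in degrees, forces in N, time in s.
With the tool pointing down it reaches from about 0.25 to 0.725 m from the base axis. Payload 9.7 kg.
Tool frame: the origin (TCP) lies midway between the tips of the shut fingers; the grasp point (between the pads) lies 19 mm behind it; x points along the fingers, y is the direction in which the jaws open and shut, and the axes are right-handed (so a half turn about x gives the same grasp; the last joint's range is limited). The gripper opens to 85 mm and grips with 20 to 120 N. Pads are 22 mm wide; open, the fingers measure 114 mm over their backs; the gripper's body (76 mm by 85 mm) begins 54 mm behind the grasp point. The pads swing forward as they close: fully open they stand 13 mm farther back than shut.
Start: joints at [0, 4.979, 10.078, 95.1, 0, 90], TCP at [0.55, -0, 0.231] pointing down, gripper open.
Joint ranges: [-179.16, 179.16], [-48.56, 103.87], [-65.8, 70.77], [-126.05, 130.52], [-82.76, 87.17], [-180, 180]. Speed limits (degrees/s): [127.2, 127.2, 147.25, 180, 180, 180].

INTERFACE

Orientations are given as [roll, pitch, yaw] about the fixed x, y, z axes, in that order (R = Rz(yaw) Ry(pitch) Rx(roll)).
In Python, from workcell import bot, cams gives the robot as it stands.
- The arm moves only by the tool apply_moves, never from a script. Its argument "commands" is a list of rows, each a list of 5 numbers: the shift along the tool's x, y, z in m, then the turn about the tool's x in rad, then the opening, from -1 (shut) to 1 (fully open). In form: [[tx, ty, tz, roll, hand], ...]. A call has 1 to 12 rows; each row is the pose to reach, as a shift and turn from the pose measured when the call began, along the tool's axes at that moment; what a row does not reach only later rows make up. A row lasts 1/10 s, in which the tool goes at most 50 mm and 8.59 degrees, less where a joint would pass 70% of its speed; a pose out of reach is approached as far as the arm can. A call with a gripper value outside its range is refused whole. The fingers move at their own pace and stop on an object; "newtons" is the grip in N (left out, the last holds). Time passes only in rows, so rows that repeat a pose let the fingers close. It gives the time, the measured TCP pose, the force and the opening at its end, in the units of the state.
- bot.get_obs(): the state, without advancing time (a new reading comes with each control period).
- cams.camera(name): name is "scene" or "side" or "wrist"; returns a dict with "frame" (480x640x3 uint8, blue, green, red), "depth" (480x640 float32, m along the optical axis (not along the pixel's ray), 0 where there is no reading), "camera_matrix" (3x3 intrinsics, pixels), "R" (3x3) and "t" (3): a world point X has camera coordinates R X + t; the wrist camera has in their place "mount" (4x4, takes a point from camera to tool coordinates, whose origin is the TCP and whose axes are the tool frame's). Camera axes: x right, y down, z forward; pixel columns grow to the right and rows downward; lengths in m; the calibration is good to about 2 mm. The wrist camera is an equidistant fisheye: a pixel r from the principal point sees the ray r / f radians off the axis. A picture is of the moment at which its call begins: read the wrist's pose just before it.
- bot.job_done(): hands the job in, once; it reports no verdict.
Trained networks look in the newest picture that a camera, given by its name, has taken for a name from the list of things; names that differ only in an ending like _2 or _b are one class to them, and where a whole thing is asked for, a point or a joint stands for the part that bears it (a point fixed in the world has none). Each returns a list of dicts, best first, with "confidence" (0 to 1); they miss things now and then, are a little off and sometimes report something else, mostly with a low value. They report only what shows in the picture. A call takes as long as a camera call.
- cams.spot_in(name, camera): "rect" ([left, top, right, bottom] in pixels, round what is visible of it).
The state is a dict: "time": time; "q": joint angles; "qd": joint speeds; "joint_efforts": joint torques, N m; "ee_pos": TCP position; "tcp_rot": TCP orientation; "wrist_force": force on the tool from outside, world axes, zero at the start; "torque": the same for the moment, N m; "opening": finger opening in m.
Only numpy, scipy, OpenCV 4.12 (cv2) and the standard library are available. Lean on these libraries where they do the work, as an engineer would, in place of code of your own. Each camera call takes 0.05 s, during which the arm holds its last target. There are 200 camera calls.

TASK

Aim the antenna under test: with one finger, lightly push the turntable round by its spokes until the tip of the red pointer stands over the middle of the blue disc. Then push the yellow brake lever round, clockwise seen from above, fully to its stop, leaving the pointer over the blue disc. Do not touch the gold antenna or the platform it sits on, grip nothing, and leave the loose things on the bench and plate where they are.

Things in the scene. Friction and masses are not known exactly. Their poses are not given: they have to be found in the camera images.
- wheel_centre (a point): Point on the vertical axis of the turntable, at the mid-height of its bars (65 mm above the bench). Below the bars is a fixed hub 62 mm in radius. From 70 to 138 mm off the axis there is nothing above or beneath the bars but the plate's flat top, 45 mm below their mid-height, so a finger can stand down between two bars.
- spokes: Four level round bars, 12 mm thick, at right angles to each other, which turn the turntable when pushed sideways: three steel spokes reaching 138 mm from the axis and the red pointer bar (may be pushed too), reaching 165 mm. Mid-height 65 mm above the bench. Origin on the axis, 48 mm above the bench; x axis along the red pointer.
- pointer_tip (a point): The sharp tip of the red pointer, 165 mm from the turntable's axis, 65 mm above the bench. It passes above the coloured discs.
- wheel (a joint): Turntable angle in rad, growing anticlockwise seen from above; at 0 the pointer lies along the plate's short side (its +x axis). It turns stiffly both ways (0.12 N m, about 1 N at a spoke) and stays where it is left; no stop within a full turn of zero.
- disc_blue: Blue marker disc fixed on the plate, 30 mm in diameter, 12 mm high; origin at the centre of its underside, 165 mm (to within 5 mm) from the turntable's axis. A yellow and a white disc of the same size mark other bearings; the three places are swapped between starts.
- lever_pivot (a point): Point on the vertical pivot axis of the brake lever, at the height of the lever arm, 62 mm above the bench. It belongs to the plate.
- lever_end (a point): Centre of the yellow ball, 20 mm in diameter, at the end of the brake lever's arm; the arm is a level yellow round bar 12 mm thick, 85 mm from pivot to ball centre, 62 mm above the bench (42 mm above the plate). The pivot boss is 22 mm in radius.
- brake (a joint): Brake lever angle in rad: 0 to 0.2 released (as it starts), growing clockwise seen from above, 1.3 at its stop (braked). Stiff (0.08 N m, about 1 N at the ball), stays where it is left. The turntable keeps its place by its own stiffness whether braked or not.
- antenna: Round platform, 70 mm in radius, its underside 75 mm above the bench, and on it a 96 mm square gold antenna whose connectors reach 107 mm above the bench; both turn with the turntable. Origin on its axis, 48 mm above the bench. Not to be touched.
- plate: Fixed aluminium plate on the bench, carrying the turntable and the brake lever; origin on the turntable's axis at bench height. The plate reaches from -180 to 180 mm along its x axis and from -210 to 330 mm along its y axis, its top is at 20 mm.
- lever: The brake lever arm with its yellow ball, turning about its pivot axis; origin on that axis, 50 mm above the bench.
- gold_box: Loose gold electronics box, 70 x 70 x 80 mm, standing on the plate beyond the brake lever. Origin, as for all the loose things, at the centre of its underside. Leave alone.
- cap_a: Loose brass connector cap, 24 mm in diameter, 22 mm high, on the plate. Leave alone.
- cap_b: Loose black connector cap, 22 mm in diameter, 24 mm high, on the plate. Leave alone.
- tape: Loose amber ring (tape core), 90 mm in diameter, 25 mm high, on the bench to the left. Leave alone.
- driver: Loose screwdriver lying on the bench to the right. Leave alone.
- bottle: Loose clear bottle, 60 mm in diameter, 150 mm high, on the bench to the left. Leave alone.
- cup: Loose steel cup, 64 mm in diameter, 50 mm high, on the bench to the right. Leave alone.

How it is judged (in metres and radians):
On the way, in this order (a step that is already met when the one before it is completed fails the run):
1. the pointer's tip stands over the blue disc (within 11 mm of its centre) with the brake still released (horizontal distance between pointer_tip and disc_blue below 0.011 m and value of joint brake below 0.4 rad), for 0.3 s.
2. the brake lever is pushed to its stop (value of joint brake above 1.15 rad), for 0.2 s.
At the end, for the whole second after the job is handed in: The pointer's tip is within 11 mm, seen from above, of the centre of the blue disc and at rest, and the brake lever is beyond 1.15 rad of its 1.3 (horizontal distance between pointer_tip and disc_blue below 0.011 m and value of joint brake above 1.15 rad and velocity of joint wheel between -0.05 and 0.05 rad/s); the robot touches nothing.
It fails at once if the gold antenna or its platform is touched (contact force between any of the fingers, the arm and antenna above 1 N).
It fails at once if the wheel is gripped or forced (over 20 N) (contact force between the fingers and spokes above 20 N).
It fails at once if the brake lever is gripped or forced (over 25 N) (contact force between the fingers and lever above 25 N).
It fails at once if a loose thing is shifted by more than 15 mm, or lifted (distance of any of gold_box, cap_a, cap_b, tape, driver, bottle, cup from where it was at the start of the episode above 0.015 m).
It also fails if it takes over 58 s, if anything falls off the work surface, if the arm or the gripper's body presses on something with over 40 N, if the wrist force passes 120 N, or if a joint passes its speed limit or range.

## Working session

There is one attempt and no reset: what is moved stays moved. The work goes in short steps, Python scripts to look and compute and a tool call to move; the robot and the scene stay as the last step left them, time stands still between calls to the robot, and variables do not carry over. Pictures are saved under pics/ and viewed, about 8 in all and at most 12, crops included, and the job is handed in when it is done.

Besides the shell and the picture viewer there is one more tool, called after "Request:" as name([rows], argument=value, ...), one row to a line, values as JSON. apply_moves: Moves the arm, as the interface text tells. Its arguments: {"type":"object","properties":{"commands":{"type":"array"},"newtons":{"type":"number"}},"required":["commands"]}

```bash
mkdir -p pics; ls; python3 - <<'E'
from workcell import bot, cams
import cv2,numpy as np
o=bot.get_obs(); print(o['time'],o['ee_pos'],o['tcp_rot'],o['opening'])
ims=[]
for n in ['scene','side']:
    c=cams.camera(n); ims.append(c['frame']); cv2.imwrite(f'pics/{n}0.png',c['frame'])
    np.savez(f'{n}0.npz',**c)
    print(n,c['camera_matrix'].tolist(),(-c['R'].T@c['t']))
    for k in ['disc_blue','pointer_tip','lever_end','antenna','lever','cap_a','cap_b','gold_box','plate','cup','bottle']:
        print(k,[(np.round(d['rect']).tolist(),round(d['confidence'],2)) for d in cams.spot_in(k,n)[:2]])
E
```

```text
pics
0.0 [ 5.49778000e-01 -8.81738683e-06  2.30574323e-01] [ -88.27434673   89.92391008 -178.27336495] 0.08547757092500868
scene [[543.9720383444023, 0.0, 318.8105989638068], [0.0, 543.9720383444023, 233.34221050851303], [0.0, 0.0, 1.0]] [ 1.46245104 -0.19991228  1.19199681]
disc_blue []
pointer_tip [([233.0, 197.0, 318.0, 272.0], 0.64), ([472.0, 202.0, 502.0, 248.0], 0.51)]
lever_end [([338.0, 200.0, 360.0, 211.0], 0.61)]
antenna [([252.0, 203.0, 306.0, 250.0], 0.86)]
lever [([341.0, 199.0, 362.0, 215.0], 0.69), ([233.0, 199.0, 318.0, 272.0], 0.17)]
cap_a [([157.0, 198.0, 169.0, 233.0], 0.51), ([227.0, 300.0, 235.0, 312.0], 0.42)]
cap_b [([157.0, 198.0, 169.0, 233.0], 0.51), ([227.0, 300.0, 235.0, 312.0], 0.42)]
gold_box [([375.0, 215.0, 414.0, 256.0], 0.89), ([338.0, 198.0, 372.0, 229.0], 0.65)]
plate [([186.0, 163.0, 417.0, 325.0], 0.64), ([154.0, 198.0, 167.0, 256.0], 0.52)]
cup [([144.0, 275.0, 177.0, 305.0], 0.65)]
bottle [([473.0, 200.0, 504.0, 248.0], 0.72)]
side [[473.6566002715265, 0.0, 323.7812108953204], [0.0, 473.6566002715265, 236.96127946010748], [0.0, 0.0, 1.0]] [ 0.16033687 -0.6969866   0.75569112]
disc_blue [([308.0, 230.0, 325.0, 243.0], 0.63)]
pointer_tip [([300.0, 229.0, 410.0, 313.0], 0.94), ([199.0, 196.0, 487.0, 416.0], 0.72)]
lever_end [([278.0, 212.0, 299.0, 232.0], 0.73)]
antenna [([319.0, 240.0, 387.0, 288.0], 0.67)]
lever [([278.0, 213.0, 297.0, 234.0], 0.43)]
cap_a [([359.0, 370.0, 372.0, 390.0], 0.56), ([460.0, 288.0, 472.0, 304.0], 0.43)]
cap_b [([359.0, 370.0, 372.0, 390.0], 0.56), ([460.0, 288.0, 472.0, 304.0], 0.43)]
gold_box [([291.0, 167.0, 330.0, 214.0], 0.96)]
plate [([196.0, 198.0, 484.0, 412.0], 0.81)]
cup [([481.0, 357.0, 519.0, 396.0], 0.91), ([261.0, 110.0, 282.0, 166.0], 0.58)]
bottle [([259.0, 110.0, 280.0, 164.0], 0.6)]
```

```bash
python3 - <<'E'
import cv2,numpy as np
a=cv2.imread('pics/scene0.png')[150:340,130:430]; b=cv2.imread('pics/side0.png')[150:430,180:530]
a=cv2.resize(a,None,fx=2.66,fy=2.66,interpolation=cv2.INTER_CUBIC);cv2.imwrite('pics/a.png',a)
cv2.imwrite('pics/b.png',cv2.resize(b,None,fx=2.14,fy=2.14,interpolation=cv2.INTER_CUBIC))
E
```

```text
(no output)
```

View pics/a.png

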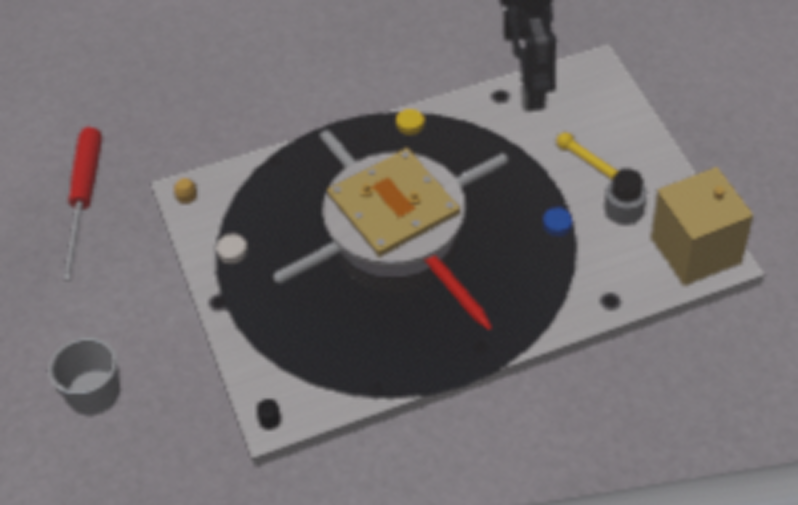

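View pics/b.png

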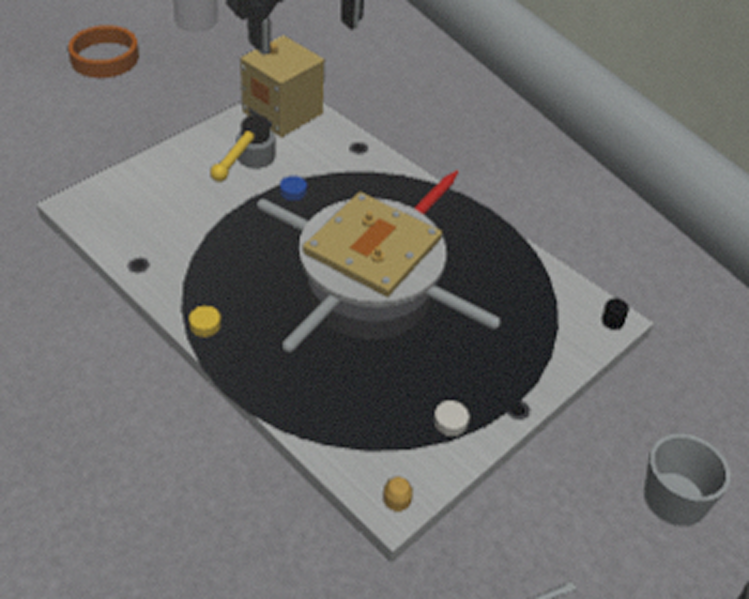

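```bash
cat > h.py <<'E'
import numpy as np
def load(n):
    return dict(np.load(n+'.npz'))
def ray(c,u,v,z):
    d=c['R'].T@np.linalg.solve(c['camera_matrix'],[u,v,1]); o=-c['R'].T@c['t']
    return (o+d*(z-o[2])/d[2])
E
python3 - <<'E'
from h import *
s,d=load('scene0'),load('side0')
A=dict(blue=(557,219,.032),yel=(410,120,.032),whi=(232,246,.032),tip=(490,328,.065),s1=(277,277,.065),s2=(325,133,.065),s3=(505,157,.065),ball=(565,140,.062),capa=(185,183,.042),capb=(268,405,.044),cFL=(610,45,.02),cFR=(152,183,.02),cNR=(255,457,.02),cNL=(762,272,.02),bosstop=(628,174,.09))
B=dict(blue=(293,184,.032),yel=(205,317,.032),whi=(452,413,.032),tip=(457,172,.065),s3=(262,204,.065),s2=(289,347,.065),s1=(497,323,.065),ball=(219,172,.062),capa=(398,483,.042),capb=(615,304,.044),cFL=(39,206,.02),cFR=(392,551,.02),cNR=(652,324,.02),bosstop=(257,122,.09))
for k in A:
    u,v,z=A[k]; p=ray(s,130+u/2.66,150+v/2.66,z)[:2]
    q=None
    if k in B:
        u,v,z=B[k]; q=ray(d,180+u/2.14,150+v/2.14,z)[:2].round(3)
    print(k,p.round(3),q)
E
```

```text
blue [0.561 0.038] [0.557 0.037]
yel [ 0.399 -0.091] [ 0.393 -0.093]
whi [ 0.539 -0.292] [ 0.536 -0.295]
tip [ 0.705 -0.058] [ 0.702 -0.061]
s1 [ 0.61  -0.249] [ 0.611 -0.251]
s2 [ 0.432 -0.184] [ 0.433 -0.187]
s3 [ 0.497 -0.004] [ 0.497 -0.009]
ball [0.482 0.062] [0.481 0.06 ]
capa [ 0.456 -0.333] [ 0.453 -0.336]
capb [ 0.739 -0.271] [ 0.739 -0.271]
cFL [0.311 0.154] [0.306 0.145]
cFR [ 0.43 -0.37] [ 0.425 -0.374]
cNR [ 0.777 -0.289] [ 0.772 -0.294]
cNL [0.655 0.231] None
bosstop [0.562 0.109] [0.54  0.086]
```

```bash
cat >> h.py <<'E'
from scipy.spatial.transform import Rotation as Ro
def R(o): return Ro.from_euler('xyz',o['tcp_rot'],degrees=True).as_matrix()
def dep(c,u,v):
    z=c['depth'][int(round(v)),int(round(u))]
    return c['R'].T@(z*np.linalg.solve(c['camera_matrix'],[u,v,1])-c['t'])
def tri(L):
    M=np.zeros((3,3));b=np.zeros(3)
    for c,u,v in L:
        d=c['R'].T@np.linalg.solve(c['camera_matrix'],[u,v,1]);d/=np.linalg.norm(d);o=-c['R'].T@c['t']
        P=np.eye(3)-np.outer(d,d);M+=P;b+=P@o
    return np.linalg.solve(M,b)
E
python3 - <<'E'
from h import *
from workcell import bot
s,d=load('scene0'),load('side0')
a=lambda u,v:(s,130+u/2.66,150+v/2.66)
b=lambda u,v:(d,180+u/2.14,150+v/2.14)
np.set_printoptions(precision=3,suppress=True)
print('knob tri',tri([a(628,174),b(257,122)]),'depth',dep(*a(628,174)),dep(*b(257,122)),dep(*a(625,190)))
print('ball tri',tri([a(565,140),b(219,172)]),'tip tri',tri([a(490,328),b(457,172)]))
print('arm near boss',ray(*a(610,171),.062),ray(*b(249,136),.062))
print('box top', *[dep(*a(*p)) for p in [(715,175),(745,212),(692,228),(662,192)]])
print('blue depth',dep(*a(557,219)),dep(*b(293,184)))
print(R(bot.get_obs()))
E
```

```text
knob tri [0.55  0.111 0.072] depth [0.544 0.115 0.068] [0.552 0.112 0.068] [0.561 0.108 0.065]
ball tri [0.482 0.062 0.061] tip tri [ 0.704 -0.058  0.063]
arm near boss [0.532 0.099 0.062] [0.536 0.1   0.062]
box top [0.586 0.191 0.099] [0.635 0.208 0.097] [0.646 0.151 0.099] [0.598 0.133 0.099]
blue depth [0.561 0.038 0.032] [0.557 0.036 0.033]
[[ 0.  1.  0.]
 [-0.  0. -1.]
 [-1.  0.  0.]]
```

Request:
apply_moves([
  [0,-0.03,0.035,0,-1],
  [0,-0.06,0.07,0,-1],
  [0,-0.09,0.11,0,-1],
  [0,-0.112,0.138,0,-1],
  [0,-0.112,0.138,0,-1],
  [0,-0.112,0.138,0,-1],
  [0.04,-0.112,0.138,0,-1],
  [0.08,-0.112,0.138,0,-1],
  [0.12,-0.112,0.138,0,-1],
  [0.15,-0.112,0.138,0,-1],
  [0.15,-0.112,0.138,0,-1],
], newtons=20)

```text
time: 2.3
ee_pos: [0.4363, -0.1363, 0.0773]
tcp_rot: [-109.1, 89.6, 161.0]
wrist_force: [-0.2, 0.5, 0.2]
opening: 0.0002
```

```bash
cat >> h.py <<'E'
C=np.array([.5545,-.128])
def wp(phi,r=.11,e=.02):
    p=np.radians(phi);return C+r*np.array([np.cos(p),np.sin(p)])-e*np.array([-np.sin(p),np.cos(p)])
E
python3 - <<'E'
from h import *
for p in range(196,270,3):
    w=wp(p); print(p,w.round(4),'ty,tz from (.4363,-.1363):',round(w[0]-.4363,4),round(-(w[1]+.1363),4))
E
```

```text
196 [ 0.4432 -0.1391] ty,tz from (.4363,-.1363): 0.0069 0.0028
199 [ 0.444  -0.1449] ty,tz from (.4363,-.1363): 0.0077 0.0086
202 [ 0.445  -0.1507] ty,tz from (.4363,-.1363): 0.0087 0.0144
205 [ 0.4464 -0.1564] ty,tz from (.4363,-.1363): 0.0101 0.0201
208 [ 0.448 -0.162] ty,tz from (.4363,-.1363): 0.0117 0.0257
211 [ 0.4499 -0.1675] ty,tz from (.4363,-.1363): 0.0136 0.0312
214 [ 0.4521 -0.1729] ty,tz from (.4363,-.1363): 0.0158 0.0366
217 [ 0.4546 -0.1782] ty,tz from (.4363,-.1363): 0.0183 0.0419
220 [ 0.4574 -0.1834] ty,tz from (.4363,-.1363): 0.0211 0.0471
223 [ 0.4604 -0.1884] ty,tz from (.4363,-.1363): 0.0241 0.0521
226 [ 0.4637 -0.1932] ty,tz from (.4363,-.1363): 0.0274 0.0569
229 [ 0.4672 -0.1979] ty,tz from (.4363,-.1363): 0.0309 0.0616
232 [ 0.471  -0.2024] ty,tz from (.4363,-.1363): 0.0347 0.0661
235 [ 0.475  -0.2066] ty,tz from (.4363,-.1363): 0.0387 0.0703
238 [ 0.4792 -0.2107] ty,tz from (.4363,-.1363): 0.0429 0.0744
241 [ 0.4837 -0.2145] ty,tz from (.4363,-.1363): 0.0474 0.0782
244 [ 0.4883 -0.2181] ty,tz from (.4363,-.1363): 0.052 0.0818
247 [ 0.4931 -0.2214] ty,tz from (.4363,-.1363): 0.0568 0.0851
250 [ 0.4981 -0.2245] ty,tz from (.4363,-.1363): 0.0618 0.0882
253 [ 0.5032 -0.2273] ty,tz from (.4363,-.1363): 0.0669 0.091
256 [ 0.5085 -0.2299] ty,tz from (.4363,-.1363): 0.0722 0.0936
259 [ 0.5139 -0.2322] ty,tz from (.4363,-.1363): 0.0776 0.0959
262 [ 0.5194 -0.2341] ty,tz from (.4363,-.1363): 0.0831 0.0978
265 [ 0.525  -0.2358] ty,tz from (.4363,-.1363): 0.0887 0.0995
268 [ 0.5307 -0.2372] ty,tz from (.4363,-.1363): 0.0944 0.1009
```

Request:
apply_moves([
  [0.02,0,0,0,-1],
  [0.027,0,0,0,-1],
  [0.027,0,0,0,-1],
])

```text
time: 2.6
ee_pos: [0.4364, -0.1359, 0.0506]
tcp_rot: [-109.3, 89.6, 160.8]
wrist_force: [1.1, 0.3, 1.1]
opening: -0.0001
```

Request:
apply_moves([
  [0,0.007,0.003,0,-1],
  [0,0.008,0.009,0,-1],
  [0,0.009,0.014,0,-1],
  [0,0.01,0.02,0,-1],
  [0,0.012,0.026,0,-1],
  [0,0.014,0.031,0,-1],
  [0,0.016,0.037,0,-1],
  [0,0.018,0.042,0,-1],
  [0,0.021,0.047,0,-1],
  [0,0.024,0.052,0,-1],
  [0,0.027,0.057,0,-1],
  [0,0.027,0.057,0,-1],
])

```text
time: 3.8
ee_pos: [0.4638, -0.1935, 0.0502]
tcp_rot: [-105.6, 89.6, 164.5]
wrist_force: [-0.6, -0.4, -0.1]
opening: 0.0002
```

Request:
apply_moves([
  [0,0.003,0.004,0,-1],
  [0,0.007,0.009,0,-1],
  [0,0.011,0.013,0,-1],
  [0,0.015,0.017,0,-1],
  [0,0.02,0.021,0,-1],
  [0,0.0245,0.0245,0,-1],
  [0,0.029,0.028,0,-1],
  [0,0.034,0.031,0,-1],
  [0,0.039,0.034,0,-1],
  [0,0.0445,0.0365,0,-1],
  [0,0.0445,0.0365,0,-1],
])

```text
time: 4.9
ee_pos: [0.5092, -0.2303, 0.0498]
tcp_rot: [-103.2, 89.6, 166.9]
wrist_force: [-0.8, -0.5, 0.4]
opening: 0.0001
```

```bash
cat > shot.py <<'E'
import sys,cv2
from h import *
from workcell import bot,cams
t=sys.argv[1]; ims=[]
for n,(x,y,w,h,f) in dict(scene=(190,160,240,130,3.2),side=(240,160,260,230,1.5)).items():
    c=cams.camera(n); np.savez(n+t+'.npz',**c); im=c['frame'].astype(np.int16)
    # red pixels: tip = reddish pixel farthest from axis at z=.065
    b,g,r=im[...,0],im[...,1],im[...,2]
    v,u=np.where((r>90)&(r>2.2*g)&(r>2.2*b))
    P=np.array([ray(c,a,bb,.065)[:2] for a,bb in zip(u,v)])-C if len(u) else np.zeros((0,2))
    rr=np.hypot(*P.T); P=P[(rr<.175)&(rr>.08)]; rr=np.hypot(*P.T)
    if len(P)>5:
        m=P[rr>.09].mean(0); k=rr.argmax(); print(n,'pointer deg',np.degrees(np.arctan2(m[1],m[0])).round(2),'max r',rr.max().round(3),'tip',P[k]+C)
    vb,ub=np.where((b>100)&(b>1.8*r)&(b>1.3*g))
    if len(ub):
        q=np.array([ray(c,a,bb,.03)[:2] for a,bb in zip(ub,vb)]);print(n,'blue',len(q),np.median(q,0).round(4),np.degrees(np.arctan2(*(np.median(q,0)-C)[::-1])).round(2))
    yv,yu=np.where((r>150)&(g>120)&(b<70))
    ims.append(cv2.resize(c['frame'][y:y+h,x:x+w],None,fx=f,fy=f,interpolation=cv2.INTER_CUBIC)); cv2.imwrite(f'pics/{n}{t}.png',ims[-1])
print(bot.get_obs()['time'],bot.get_obs()['ee_pos'])
E
python3 shot.py 1
```

```text
scene pointer deg 78.26 max r 0.159 tip [0.58839869 0.02752256]
scene blue 3300 [-0.247  -0.7287] -143.15
side pointer deg 78.0 max r 0.161 tip [0.58745252 0.02935222]
side blue 80 [0.5572 0.0377] 89.07
5.0 [ 0.50854033 -0.23004315  0.04980221]
```

View pics/scene1.png

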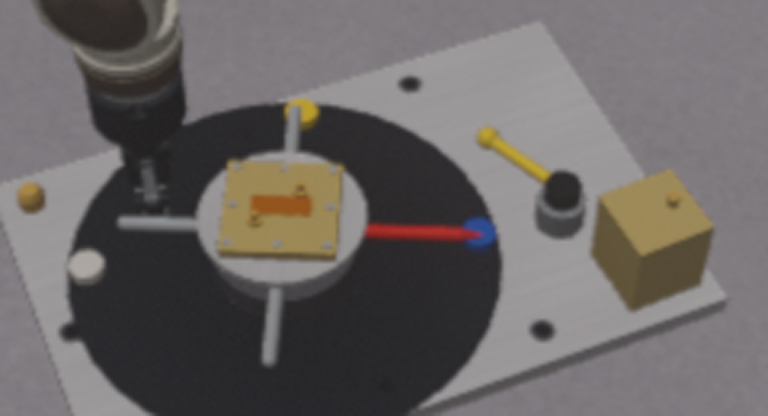

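Request:
apply_moves([
  [0,0.004,0.0015,0,-1],
  [0,0.008,0.003,0,-1],
  [0,0.012,0.0045,0,-1],
  [0,0.016,0.006,0,-1],
  [0,0.019,0.0065,0,-1],
  [0,0.019,0.0065,0,-1],
])

```text
time: 5.6
ee_pos: [0.5281, -0.2367, 0.0496]
tcp_rot: [-102.3, 89.6, 167.8]
wrist_force: [-0.3, 0.7, -0.3]
opening: 0.0001
```

```bash
python3 shot.py 2
```

```text
scene pointer deg 87.97 max r 0.164 tip [0.56193612 0.03577478]
scene blue 3313 [-0.2461 -0.7282] -143.14
side pointer deg 87.76 max r 0.16 tip [0.5599668  0.03168639]
side blue 79 [0.5574 0.0378] 89.0
5.7 [ 0.5277224  -0.23661504  0.04967856]
```

Request:
apply_moves([
  [0,-0.01,0,0,-1],
  [0,-0.025,0,0,-1],
  [0,-0.025,0,0,-1],
  [-0.04,-0.025,0,0,-1],
  [-0.09,-0.025,0,0,-1],
  [-0.13,-0.025,0,0,-1],
  [-0.13,-0.025,0,0,-1],
])

```text
time: 6.4
ee_pos: [0.5055, -0.2378, 0.1864]
tcp_rot: [36.0, 89.8, -53.9]
wrist_force: [0.4, 0.7, -0.4]
opening: 0.0002
```

```bash
sed -i 's/vb,ub=np.where((b>100)/vb,ub=np.where((np.arange(480)[:,None]>170)\&(np.arange(640)[None]>290)\&(np.arange(640)[None]<360)\&(b>70)/' shot.py; python3 shot.py 3; python3 - <<'E'
import cv2
a=cv2.imread('pics/scene3.png')[150:310,380:600];b=cv2.imread('pics/side3.png')[60:180,40:205]
cv2.imwrite('pics/z3.png',cv2.hconcat([cv2.resize(a,(400,290)),cv2.resize(b,(400,290))]))
E
```

```text
scene pointer deg 87.97 max r 0.164 tip [0.56193612 0.03577478]
scene blue 92 [0.5605 0.0376] 87.93
side pointer deg 87.76 max r 0.16 tip [0.5599668  0.03168639]
side blue 108 [0.5556 0.0343] 89.61
6.5 [ 0.50410779 -0.23711693  0.18083521]
```

View pics/z3.png

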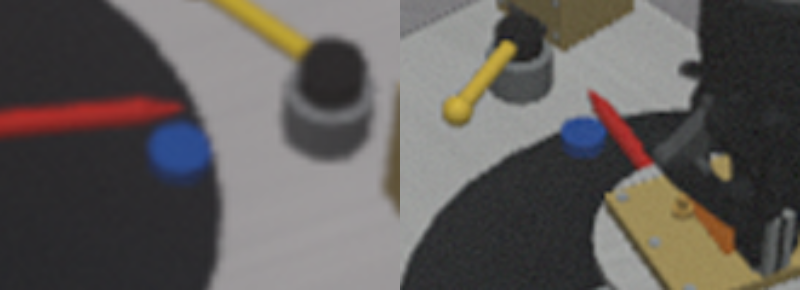

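Request:
apply_moves([
  [0,0,-0.03,0,-1],
  [0,0.002,-0.07,0,-1],
  [0,0.004,-0.11,0,-1],
  [0,0.006,-0.15,0,-1],
  [0,0.008,-0.19,0,-1],
  [0,0.008,-0.23,0,-1],
  [0,0.008,-0.265,0,-1],
  [0,0.008,-0.277,0,-1],
  [0,0.008,-0.277,0,-1],
  [0,0.008,-0.277,0,-1],
])

```text
time: 7.5
ee_pos: [0.5114, 0.0393, 0.1801]
tcp_rot: [-90.2, 89.7, 180.0]
wrist_force: [0.5, -0.7, -0.3]
opening: -0.0
```

```bash
python3 - <<'E'
from h import *
P=np.array([.552,.110]); o=np.array([.512,.04])
for th in range(218,130,-4):
    t=np.radians(th); w=P+.07*np.array([np.cos(t),np.sin(t)])-.02*np.array([np.sin(t),-np.cos(t)])
    print(th,w.round(4),'rel',round(w[0]-o[0],4),round(-(w[1]-o[1]),4))
E
```

```text
218 [0.5092 0.0511] rel -0.0028 -0.0111
214 [0.5052 0.0543] rel -0.0068 -0.0143
210 [0.5014 0.0577] rel -0.0106 -0.0177
206 [0.4979 0.0613] rel -0.0141 -0.0213
202 [0.4946 0.0652] rel -0.0174 -0.0252
198 [0.4916 0.0693] rel -0.0204 -0.0293
194 [0.4889 0.0737] rel -0.0231 -0.0337
190 [0.4865 0.0781] rel -0.0255 -0.0381
186 [0.4845 0.0828] rel -0.0275 -0.0428
182 [0.4827 0.0876] rel -0.0293 -0.0476
178 [0.4813 0.0925] rel -0.0307 -0.0525
174 [0.4803 0.0974] rel -0.0317 -0.0574
170 [0.4796 0.1025] rel -0.0324 -0.0625
166 [0.4792 0.1075] rel -0.0328 -0.0675
162 [0.4792 0.1126] rel -0.0328 -0.0726
158 [0.4796 0.1177] rel -0.0324 -0.0777
154 [0.4803 0.1227] rel -0.0317 -0.0827
150 [0.4814 0.1277] rel -0.0306 -0.0877
146 [0.4828 0.1326] rel -0.0292 -0.0926
142 [0.4845 0.1373] rel -0.0275 -0.0973
138 [0.4866 0.142 ] rel -0.0254 -0.102
134 [0.489  0.1465] rel -0.023 -0.1065
```

Request:
apply_moves([
  [0.03,0,0,0,-1],
  [0.07,0,0,0,-1],
  [0.105,0,0,0,-1],
  [0.135,0,0,0,-1],
  [0.135,0,0,0,-1],
  [0.135,0,0,0,-1],
])

```text
time: 8.1
ee_pos: [0.5105, 0.0383, 0.0455]
tcp_rot: [-88.9, 89.6, -178.9]
wrist_force: [0.3, 0.7, 1.3]
opening: 0.0002
```

Request:
apply_moves([
  [0,-0.002,-0.008,0,-1],
  [0,-0.006,-0.014,0,-1],
  [0,-0.01,-0.018,0,-1],
  [0,-0.014,-0.021,0,-1],
  [0,-0.017,-0.025,0,-1],
  [0,-0.02,-0.029,0,-1],
  [0,-0.023,-0.034,0,-1],
  [0,-0.0255,-0.038,0,-1],
  [0,-0.0275,-0.043,0,-1],
  [0,-0.029,-0.0475,0,-1],
  [0,-0.0305,-0.0525,0,-1],
  [0,-0.0305,-0.0525,0,-1],
])

```text
time: 9.3
ee_pos: [0.4796, 0.0913, 0.0456]
tcp_rot: [-89.9, 89.6, -179.9]
wrist_force: [0.6, 0.0, 0.2]
opening: -0.0
```

Request:
apply_moves([
  [0,0,-0.005,0,-1],
  [0,0,-0.01,0,-1],
  [0,0,-0.015,0,-1],
  [0,0,-0.02,0,-1],
  [0,0,-0.025,0,-1],
  [0,0.001,-0.03,0,-1],
  [0,0.001,-0.03,0,-1],
])

```text
time: 10.0
ee_pos: [0.4807, 0.122, 0.0456]
tcp_rot: [-93.2, 89.6, 176.9]
wrist_force: [-0.3, 0.5, -1.0]
opening: 0.0001
```

```bash
python3 shot.py 4;python3 - <<'E'
import cv2
a=cv2.imread('pics/scene4.png');b=cv2.imread('pics/side4.png')
cv2.imwrite('pics/z4.png',cv2.hconcat([cv2.resize(a[:,300:],(480,430)),cv2.resize(b[:200,:200],(320,430))]))
E
```

```text
scene pointer deg 88.03 max r 0.164 tip [0.56193612 0.03577478]
scene blue 92 [0.5605 0.0374] 87.93
side pointer deg 87.73 max r 0.16 tip [0.5599668  0.03168639]
side blue 108 [0.5551 0.0343] 89.77
10.1 [0.48056335 0.12162321 0.0455758 ]
```

View pics/z4.png

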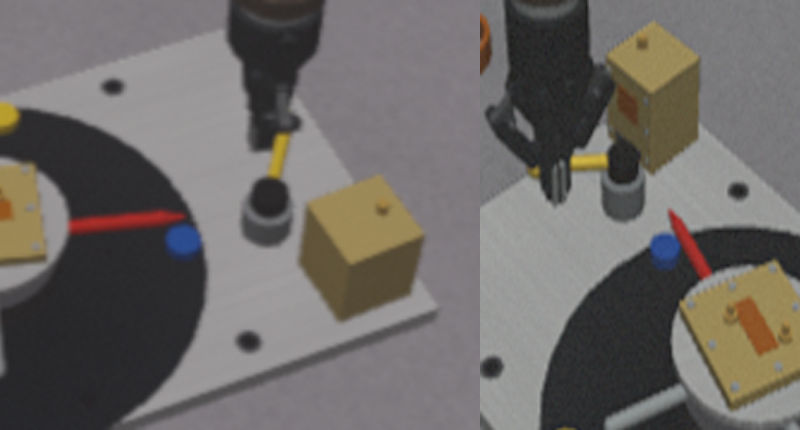

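Request:
apply_moves([
  [0,0.001,-0.003,0,-1],
  [0,0.001,-0.006,0,-1],
  [0,0.002,-0.009,0,-1],
  [0,0.003,-0.011,0,-1],
  [0,0.003,-0.011,0,-1],
])

```text
time: 10.6
ee_pos: [0.4826, 0.1302, 0.0454]
tcp_rot: [-58.9, 89.4, -148.9]
wrist_force: [-5.4, -17.6, 5.7]
opening: 0.0001
```

Request:
apply_moves([
  [0,0.001,-0.002,0,-1],
  [0,0.001,-0.002,0,-1],
])

```text
time: 10.8
ee_pos: [0.4826, 0.13, 0.0453]
tcp_rot: [-46.8, 89.1, -136.9]
wrist_force: [-6.0, -14.4, 7.4]
opening: 0.0001
```

Request:
apply_moves([
  [0,0,0.01,0,-1],
  [0,0,0.025,0,-1],
  [0,0,0.025,0,-1],
  [-0.05,0,0.025,0,-1],
  [-0.09,0,0.025,0,-1],
  [-0.14,0,0.025,0,-1],
  [-0.18,0,0.0,0,-1],
  [-0.18,-0.05,0.0,0,-1],
  [-0.18,-0.08,0.0,0,-1],
  [-0.18,-0.08,0.0,0,-1],
])

```text
time: 11.8
ee_pos: [0.4027, 0.1324, 0.2274]
tcp_rot: [-47.1, 89.2, -137.1]
wrist_force: [1.6, 0.1, 0.5]
opening: 0.0001
```

```bash
python3 shot.py 5;python3 - <<'E'
import cv2
from h import *
from workcell import bot
print(bot.get_obs()['wrist_force'],bot.get_obs()['qd'])
a=cv2.imread('pics/scene5.png');b=cv2.imread('pics/side5.png')
cv2.imwrite('pics/z5.png',cv2.hconcat([cv2.resize(a[:,300:],(480,430)),cv2.resize(b[:200,:200],(320,430))]))
s=load('scene5');f=s['frame'].astype(int);v,u=np.where((f[...,2]>110)&(f[...,1]>90)&(f[...,0]<.45*f[...,1]))
P=np.array([ray(s,a,b,.062)[:2] for a,b in zip(u,v)])-[.552,.110];r=np.hypot(*P.T);P=P[(r>.03)&(r<.1)];m=P.mean(0);print(len(P),np.degrees(np.arctan2(m[1],m[0])),np.hypot(*P.T).max())
E
```

```text
scene pointer deg 88.0 max r 0.164 tip [0.56193612 0.03577478]
scene blue 93 [0.5607 0.0375] 87.87
side pointer deg 87.73 max r 0.16 tip [0.5599668  0.03168639]
side blue 107 [0.5555 0.0344] 89.66
11.9 [0.40470545 0.13222898 0.22661563]
[0.25545817 0.04599616 0.39398549] [-0.48571578  1.65046861  0.61991181 -0.51588333 -0.23253988 -0.05546743]
55 149.99457403299382 0.09571724915873844
```

View pics/z5.png

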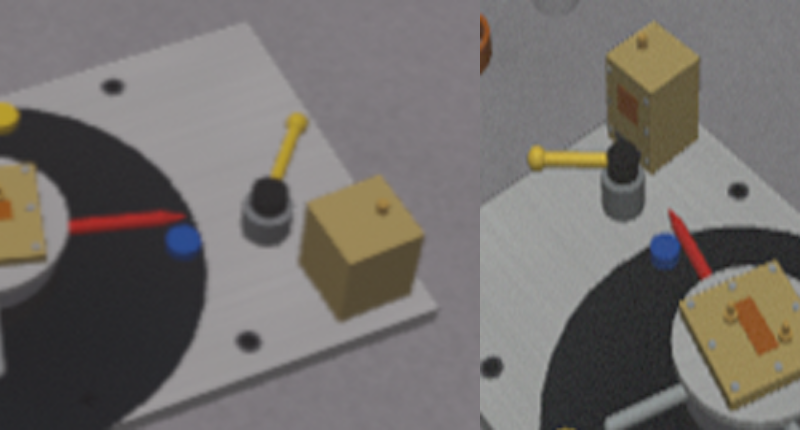

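```bash
python3 - <<'E'
from h import *
s,d=load('scene5'),load('side5')
P=np.array([.552,.110])
for c,u,v in [(s,374.2,196.9),(d,263.3,208.7),(s,130+565/2.66,150+140/2.66),(d,180+219/2.14,150+172/2.14)]:
    w=ray(c,u,v,.062)[:2]; e=w-P; print(w,np.degrees(np.arctan2(e[1],e[0])),np.hypot(*e))
E
python3 shot.py 6
```

```text
[0.4764099  0.15496351] 149.25440914036483 0.08795214245025011
[0.47487454 0.1538482 ] 150.38043690763274 0.08871866033189643
[0.48217246 0.06229441] -145.65943767382944 0.08456778131913757
[0.48102578 0.06001527] -144.84426418148985 0.08680906212648418
scene pointer deg 88.03 max r 0.164 tip [0.56193612 0.03577478]
scene blue 91 [0.5603 0.0378] 87.99
side pointer deg 87.76 max r 0.16 tip [0.5599668  0.03168639]
side blue 107 [0.5553 0.0344] 89.7
12.0 [0.40517057 0.1320396  0.22612596]
```

```bash
python3 -c "
from workcell import bot
print(bot.job_done())"
```

```text
the job is handed in; nothing more can be done
None
```

I turned the wheel about 63° anticlockwise with the shut fingers against one steel spoke, which brought the red pointer's tip over the blue disc. I then pushed the brake lever clockwise until it stopped, backed the arm off and handed the job in after about 12 s. I got no verdict on handing in.

**Pointer:** After the brake push the pointer read 88.0° (scene camera) and 87.8° (side camera), the same as before it. Against the disc's centre, the scene camera puts the tip about 2 mm off. My estimate from the side camera is about 3.5 mm, both inside the 11 mm limit. The automatic side-camera reading of the disc after the wheel turn disagreed: it gave 89.7°, or about 5–6 mm. I put that down to the disc's side wall being counted in.

**Brake:** The lever pressed back with about 18 N, against about 1 N while it was moving freely, and would go no farther, so I took that as its stop. The cameras show it turned about 65° (1.13 rad) from where it started. That fits the 1.3 rad stop only if it started at roughly 0.15 rad. I could not measure the lever's angle directly, so the stop force is the main evidence.

**Everything else:** There was no sign of contact with the antenna, and the gold box stands where it was. I did not re-measure the other loose things, but the arm's path kept clear of them. The arm finished clear of everything, with wrist force near zero.

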